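# Bring a specimen rod to the side microscope and hold it out

## Robot

A 6-joint arm with a two-finger parallel gripper is mounted at the origin on the work surface. World frame = base frame: x ahead of the robot, y to its left, z up, the work surface at z = 0. Lengths are in m, angles in rad, forces in N, time in s.
With the tool pointing down it reaches from about 0.275 to 0.975 m from the base axis. Payload 8.4 kg.
Tool frame: the origin (TCP) lies midway between the tips of the shut fingers; the grasp point (between the pads) lies ctrl.grip_depth behind it (ctrl.grip_depth is the distance from the TCP to the grasp point, in m); z points along the fingers, y is the direction in which the jaws open and shut (so a half turn about z gives the same grasp; the last joint's range is limited). The gripper opens to 92 mm and grips with 3 to 60 N. Pads are 20 mm wide; open, the fingers measure 128 mm over their backs; the gripper's body (75 mm by 189 mm) begins 69 mm behind the grasp point.
Start: joints at [-1.316, 0.353, 1.633, -0, 1.155, -0.002], TCP at [0.159, -0.605, 0.215] pointing down, gripper open.
Joint ranges: [-2.63, 2.63], [-0.92, 2.1], [0.06, 2.66], [-1.3, 4.44], [0, 2.69], [-3.02, 3.02]. Speed limits (rad/s): [2.22, 2.22, 2.79, 3.14, 3.14, 3.14].

## Interface

Orientations are given as a unit quaternion [x, y, z, w].
In Python, from bench import monitor, cams, sign_off, ctrl gives the robot as it stands.
- The arm moves only by the tool play_rows, never from a script. Its argument "motion" is a list of rows, each an object with "delta_pos": the shift along the tool's x, y, z in units of 20 cm (1.0 is 20 cm), a list of three; "delta_rot": the turn, a rotation vector about the tool's x, y, z in units of pi rad (1.0 is pi rad), a list of three; "jaw": the opening, from -1 (shut) to 1 (fully open), so that 0 is half open. A call has 1 to 12 rows; each row is the pose to reach, as a shift and turn from the pose measured when the call began, along the tool's axes at that moment, turning the shorter way round; what a row does not reach only later rows make up. A row lasts 1/12 s, in which the tool goes at most 41.7 mm and 7.16 degrees, less where a joint would pass 70% of its speed; a pose out of reach is approached as far as the arm can. A call with a number of a shift or a turn outside -1 to 1 is refused whole. A call with a gripper value outside its range is refused whole. The fingers move at their own pace and stop on an object; the grip force is fixed at half the most. Time passes only in rows, so rows that repeat a pose let the fingers close. It gives the time, the measured TCP pose, the force and the opening at its end, in the units of the state.
- monitor.get_state(): the state, without advancing time (a new reading comes with each control period).
- cams.snapshot(name): name is "scene" or "top" or "wrist"; returns a dict with "img" (384x512x3 uint8, red, green, blue), "range_z" (384x512 float32, m along the optical axis (not along the pixel's ray), 0 where there is no reading), "intrinsics" (3x3 intrinsics, pixels), "T" (4x4, takes a point from camera to world coordinates). Camera axes: x right, y up, looking along -z (the intrinsics and any distortion apply to the point x, -y, -z); pixel columns grow to the right and rows downward; lengths in m; the calibration is good to about 2 mm. A picture is of the moment at which its call begins.
- sign_off(): hands the job in, once; it reports no verdict.
The state is a dict: "time": time; "qpos": joint angles; "joint_vel": joint speeds; "joint_efforts": joint torques, N m; "ee_pos": TCP position; "tcp_rot": TCP orientation; "contact_force": force on the tool from outside, world axes, zero at the start; "moment": the same for the moment, N m; "grip_width": finger opening in m.
Only numpy, scipy, OpenCV 4.12 (cv2) and the standard library are available. Lean on these libraries where they do the work, as an engineer would, in place of code of your own. Each camera call takes 0.05 s, during which the arm holds its last target.

## Task

Push the blue carriage along its rail by its orange tab, towards the microscope, until it drops into the station detent with its white pointers on the green marks, leaving the rod in it alone meanwhile. Then take the black knob and draw the rod straight up, without jamming it in its bore, until the mouth of the bore is at the middle of the red band (about 30 mm up), and finish holding it still there for the microscope: do not pull it right out and do not let go. Leave everything else on the table undisturbed.

Things in the scene. Friction and masses are not known exactly. Their poses are not given: they have to be found in the camera images.
- stage: fixed stage: dark base plate 110 mm wide, 10 mm thick; a steel rail along its y axis (top 28 mm high); a side microscope (to 160 mm high, 90 mm wide, 115 to 365 mm on the -y side of the station, lens axis 128 mm high). Origin on the table under the station, z up. The carriage goes along the stage's -y. Green marks on both edges of the base at y = 0 show the station. Place and yaw vary
- carriage: blue carriage on the rail (plate 84 mm wide, 130 mm long, its top 45 mm above the table); axes as the stage's, origin 31 mm above the table below the bore. It can only slide along stage y, between y = +0.145 and y = -0.044, and seats in a spring detent at y = 0. Sliding takes 1 to 2 N, over the detent's crest (18 to 9 mm from the seat) up to 12 N, out of the seat 17 N; within 5 mm the spring draws it home
- tab_top (a point): centre of the top edge, 101 mm above the table, of the orange tab on the carriage. The tab is 12 mm thick along the rail (stage y), 40 mm wide across it and stands 56 mm above the carriage plate (plate top 45 mm above the table). It is 78 mm behind the bore axis, away from the microscope, with 47 mm free between it and the bore block, and the plate ends 9 mm behind it. Axes as the stage's
- bore_mouth (a point): centre of the mouth of the bore, in the top face of the aluminium bore block (50 x 50 x 60 mm) on the carriage, 105 mm above the table; z is the bore axis, up. The bore is 15.5 mm in diameter and 60 mm deep, with a closed floor.
- rod: specimen rod, loose in the bore: steel shank 14 mm in diameter (0.75 mm play all round), 72 mm long, with a black knob 24 mm in diameter, 28 mm high on top; about 0.11 to 0.2 kg. Origin at the centre of its foot, z up along the rod. Seated, its foot stands on the bore floor 45 mm above the table and 12 mm of shank shows below the knob
- knob (a point): centre of the black knob, 86 mm above the rod's foot (131 mm above the table when seated).
- band (a point): middle of the red band on the shank, 30 mm above the rod's foot (the band is 12 mm high; hidden in the bore, 30 mm below its mouth, when the rod is seated). It must come level with bore_mouth.
- rack: fixed wooden block 56 x 56 x 50 mm that holds the spare rod; leave alone. The spare rod's knob reaches 110 mm above the table. Origin at the centre of its underside
- spare_rod: spare rod with a blue knob and yellow band, standing in the small wooden rack; a bystander (same sizes as the black-knobbed rod). Origin at its foot
- flange: flat steel vacuum flange ring, 70 mm outside, 13 mm high, lying on the table on the robot's side of the rail; a bystander. Origin at the centre of its underside
- jar: amber glass jar with white lid, 44 mm diameter, 55 mm high; a bystander. Origin at the centre of its underside
- bottle: white plastic bottle with blue cap, 60 mm diameter, 150 mm high; a bystander. Origin at the centre of its underside
- driver: screwdriver lying on the table, 170 mm long; a bystander. Origin about mid-length, on its underside
- lens_cell: brass lens cell, a disc 38 mm in diameter, 22 mm high; a bystander. Origin at the centre of its underside

How it is judged:
On the way, in this order (a step that is already met when the one before it is completed fails the run):
1. the carriage sits in the station detent with the rod still seated (y of bore_mouth in the frame of stage between -0.004 and 0.004 m and z of band in the frame of bore_mouth below -0.025 m), for 0.2 s.
2. the rod is held with the red band at the bore mouth (y of bore_mouth in the frame of stage between -0.004 and 0.004 m and z of band in the frame of bore_mouth between -0.007 and 0.007 m and angle between the z axis of rod and the z axis of bore_mouth, either way round below 0.07 rad and horizontal distance between band and bore_mouth below 0.003 m and contact force between the fingers and rod above 2 N), for 0.2 s.
At the end, for the whole second after the job is handed in: Carriage in the detent (bore axis within 4 mm of the station along the rail); middle of the red band within 7 mm of the bore mouth in height, 3 mm sideways; rod aligned within 0.07 rad, still, and held by the fingers (over 2 N), not wedged in the bore (under 30 N on it) (all of step 2 and contact force between rod and carriage below 30 N and linear speed of each of rod, carriage below 0.02 m/s); the arm keeps its last pose, push and grip.
It fails at once if the carriage is moved by the rod: the rod is gripped or pushed while the carriage is outside the station detent (contact force between the fingers and rod above 3 N and not (y of bore_mouth in the frame of stage between -0.008 and 0.008 m)).
It fails at once if the rod is drawn more than 45 mm up (nearly or right out of the bore) (z of band in the frame of bore_mouth above 0.015 m).
It fails at once if the rod is jammed: more than 60 N between rod and carriage (contact force between rod and carriage above 60 N).
It fails at once if a bystander is disturbed: moved over 25 mm, or the jar or bottle knocked over (distance of any of spare_rod, flange, jar, bottle, driver, lens_cell from where it was at the start of the episode above 0.025 m or angle between any of jar, bottle's own z axis and vertical above 0.5 rad).
It also fails if it takes over 43 s, if anything falls off the work surface, if the arm or the gripper's body presses on something with over 40 N, if the wrist force passes 120 N, or if a joint passes its speed limit or range.

## Working session

There is one attempt and no reset: what is moved stays moved. The work goes in short steps, Python scripts to look and compute and a tool call to move; the robot and the scene stay as the last step left them, time stands still between calls to the robot, and variables do not carry over. Pictures are saved under pics/ and viewed, and the job is handed in when it is done.

Besides the shell and the picture viewer there is one more tool, called after "Request:" as name(argument=value, ...) on one line, values as JSON. play_rows: Moves the arm, as the interface text tells. Shifts and turns lie within -1 to 1; 1 stands for 20 cm of shift or pi rad of turn. Its arguments: {"type":"object","properties":{"motion":{"type":"array"}},"required":["motion"]}

```bash
ls; mkdir -p pics
python3 - <<'E'
from bench import monitor, cams, ctrl
import cv2, numpy as np
print(monitor.get_state()); print(ctrl.grip_depth)
for n in ["scene","top","wrist"]:
    s=cams.snapshot(n); cv2.imwrite(f"pics/{n}0.png",s["img"][:,:,::-1]); np.savez(f"{n}0.npz",**s)
    print(n,s["intrinsics"].round(1).tolist(),s["T"].round(3).tolist())
E
```

```text
pics
{'time': 0.0, 'qpos': array([-1.31638289e+00,  3.53622679e-01,  1.63409668e+00,  9.49353016e-06,
        1.15517097e+00, -2.39495093e-03]), 'joint_vel': array([-0.00170876,  0.00059363, -0.00303884,  0.00030188,  0.00091179,
        0.00086935]), 'joint_efforts': array([-6.45993932e-04, -5.93849301e+01, -3.34217584e+01,  6.98107202e-02,
        2.34476617e-02, -9.12855353e-05]), 'ee_pos': array([ 0.15863612, -0.60405286,  0.21389561]), 'tcp_rot': array([ 9.91767539e-01,  1.28049708e-01, -7.72360891e-05, -6.44236647e-04]), 'contact_force': array([-0.90978169,  0.40847226,  1.16999928]), 'moment': array([-0.01467264,  0.00909495, -0.01865619]), 'grip_width': 0.09183373453724784}
0.0187
scene [[499.7, 0.0, 256.8], [0.0, 499.7, 191.9], [0.0, 0.0, 1.0]] [[0.82, -0.491, 0.294, 0.952], [0.572, 0.713, -0.405, -0.348], [-0.011, 0.501, 0.866, 1.055], [0.0, 0.0, 0.0, 1.0]]
top [[481.0, 0.0, 255.7], [0.0, 481.0, 193.4], [0.0, 0.0, 1.0]] [[0.022, 0.997, -0.075, 0.541], [-1.0, 0.022, 0.004, 0.085], [0.006, 0.075, 0.997, 1.312], [0.0, 0.0, 0.0, 1.0]]
wrist [[294.0, 0.0, 253.3], [0.0, 294.0, 190.9], [0.0, 0.0, 1.0]] [[0.254, 0.927, 0.276, 0.236], [-0.967, 0.243, 0.071, -0.584], [-0.001, -0.285, 0.958, 0.384], [0.0, 0.0, 0.0, 1.0]]
```

View pics/scene0.png

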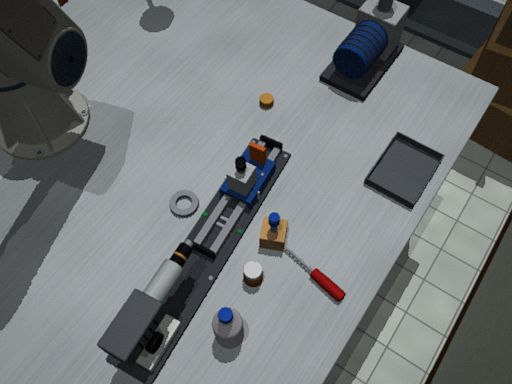

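View pics/top0.png

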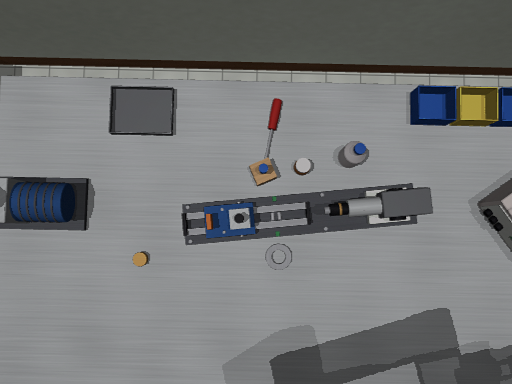

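The scene view shows the carriage at around (245,180), the tab at (258,152), the knob at (240,163), and the green marks at (205,213) and (240,231). In the top view the tab is at (209,222), the knob at (239,218), and the green marks at (274,199) and (278,234). Next I'll measure these points.

```bash
cat > h.py <<'E'
import numpy as np, cv2
def load(n): return dict(np.load(n))
def pts(s):
    K=s["intrinsics"];T=s["T"];z=s["range_z"]
    v,u=np.mgrid[:384,:512]
    P=np.stack([(u-K[0,2])/K[0,0]*z,-(v-K[1,2])/K[1,1]*z,-z],-1)
    return P@T[:3,:3].T+T[:3,3]
def ray(s,u,v,h):
    K=s["intrinsics"];T=s["T"]
    d=T[:3,:3]@np.array([(u-K[0,2])/K[0,0],-(v-K[1,2])/K[1,1],-1.])
    return T[:3,3]+d*(h-T[2,3])/d[2]
def mask(s,name):
    h=cv2.cvtColor(s["img"],cv2.COLOR_RGB2HSV).astype(int);H,S,V=h[...,0],h[...,1],h[...,2]
    if name=="green":return (H>45)&(H<80)&(S>120)&(V>50)
    if name=="orange":return (H>3)&(H<14)&(S>170)&(V>80)
    if name=="blue":return (H>100)&(H<120)&(S>150)
    if name=="black":return (V<45)
E
python3 - <<'E'
from h import *
for n in ["scene","top"]:
    s=load(n+"0.npz");P=pts(s)
    for c in ["green","orange","blue"]:
        m=mask(s,c).astype(np.uint8)
        k,l,st,ce=cv2.connectedComponentsWithStats(m)
        for i in range(1,k):
            if st[i,4]>=4:
                q=P[l==i]; print(n,c,st[i].tolist(),ce[i].round(1),np.median(q,0).round(4),q[:,2].max().round(4), ray(s,*ce[i],.01).round(4) if c=="green" else "")
    img=s["img"]
    a=(120,200,130,230) if n=="scene" else (170,300,180,260)
    r=(190,320,120,250) if n=="scene" else (170,300,180,260)
    cv2.imwrite(f"pics/z_{n}.png",cv2.resize(img[r[2]:r[3],r[0]:r[1],::-1],None,fx=5,fy=5,interpolation=cv2.INTER_CUBIC))
E
```

```text
scene green [202, 212, 6, 5, 21] [204.9 213.9] [0.5326 0.0209 0.0136] 0.0186 [0.5311 0.0225 0.01  ]
scene green [237, 229, 7, 5, 25] [239.9 230.9] [0.6263 0.0325 0.0134] 0.0183 [0.6251 0.0336 0.01  ]
scene orange [250, 143, 16, 9, 69] [257.4 146.6] [0.5612 0.1985 0.1018] 0.106 
scene blue [358, 21, 30, 26, 155] [377.1  28.8] [0.6175 0.6759 0.1293] 0.1396 
scene blue [355, 26, 29, 24, 121] [373.2  33.7] [0.6172 0.6545 0.1298] 1.0553 
scene blue [351, 30, 30, 27, 132] [369.1  37.9] [0.6153 0.6337 0.1298] 0.1388 
scene blue [347, 35, 30, 24, 126] [365.8  42.7] [0.6174 0.6141 0.1294] 1.0553 
scene blue [343, 39, 31, 25, 133] [361.5  46.8] [0.6148 0.5942 0.1298] 0.1397 
scene blue [333, 44, 37, 35, 953] [351.1  60.9] [0.6043 0.561  0.0986] 1.0553 
scene blue [220, 150, 56, 59, 844] [251.7 180.8] [0.5912 0.1483 0.0453] 1.0553 
scene blue [269, 213, 10, 14, 106] [273.8 219. ] [0.6988 0.0611 0.1101] 0.1157 
scene blue [218, 308, 15, 16, 178] [225. 315.] [ 0.7464 -0.1713  0.1507] 1.0553 
scene blue [153, 332, 4, 2, 4] [154.5 332.2] [ 0.6415 -0.2639  0.0879] 0.1099 
top green [272, 196, 4, 5, 
[... 476 characters left out ...]
499] 0.1551 
top blue [259, 164, 9, 9, 64] [263. 168.] [0.6949 0.0631 0.1109] 0.1164 
top blue [10, 182, 14, 39, 265] [ 14.7 200.9] [0.597  0.6733 0.1282] 0.1409 
top blue [20, 182, 11, 40, 198] [ 23.8 200.8] [0.5986 0.651  0.1285] 0.1398 
top blue [28, 183, 11, 39, 196] [ 31.8 201.4] [0.5977 0.6313 0.1287] 1.3116 
top blue [36, 183, 12, 39, 201] [ 40.1 201.8] [0.5959 0.6104 0.1289] 0.1391 
top blue [44, 183, 12, 39, 207] [ 48.3 201.8] [0.5962 0.5908 0.128 ] 1.3116 
top blue [53, 183, 22, 39, 735] [ 63.3 202.1] [0.598  0.5592 0.1084] 1.3116 
top blue [204, 202, 52, 36, 925] [227.2 220.4] [0.5604 0.1609 0.0453] 1.3116 
top blue [205, 216, 1, 10, 10] [205.  220.5] [0.561  0.2113 0.0467] 0.0525
```

```bash
ls pics
```

```text
scene0.png
top0.png
wrist0.png
z_scene.png
z_top.png
```

View pics/z_scene.png

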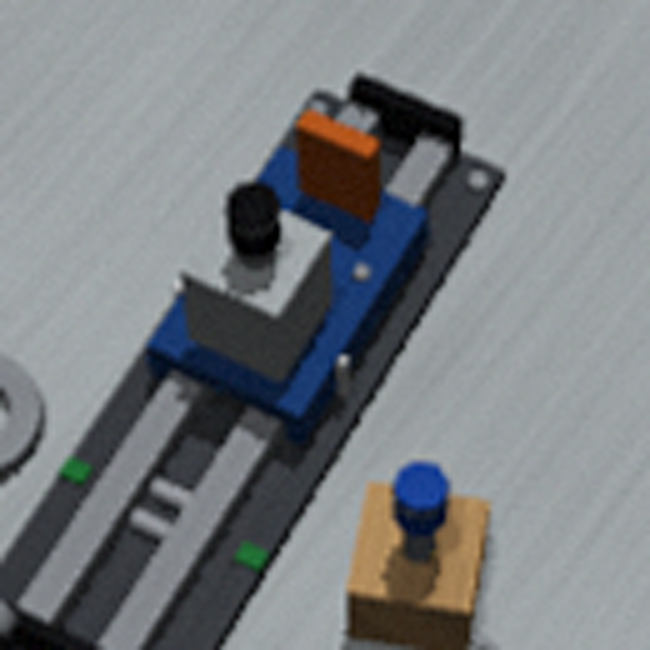

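View pics/z_top.png

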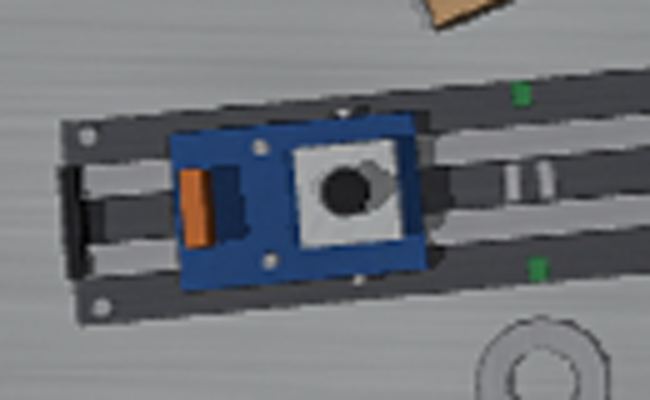

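Run:
```python
from h import *
a=.1155;X=np.array([np.cos(a),np.sin(a)]);Y=np.array([-np.sin(a),np.cos(a)]);o=np.array([.5782,.0262])
for n,b in [("scene",(228,256,148,185)),("top",(225,255,205,232))]:
    s=load(n+"0.npz");P=pts(s)
    Q=P[b[2]:b[3],b[0]:b[1]].reshape(-1,3)
    t=Q[(Q[:,2]>.138)&(Q[:,2]<.152)]; c=t.mean(0); print(n,"knob top",len(t),c.round(4),np.ptp(t,axis=0).round(3),"stage",((c[:2]-o)@X).round(4),((c[:2]-o)@Y).round(4))
    t=Q[(Q[:,2]>.100)&(Q[:,2]<.109)]; c=t.mean(0); print(n,"block",len(t),c.round(4))
    R=P.reshape(-1,3); m=mask(s,"orange").ravel()&(R[:,2]>.095)&(R[:,2]<.108)
    c=R[m].mean(0);print("tab",m.sum(),c.round(4),"stage",((c[:2]-o)@X).round(4),((c[:2]-o)@Y).round(4))
```

```text
scene knob top 98 [0.5684 0.1212 0.1446] [0.025 0.024 0.012] stage 0.0012 0.0955
scene block 319 [0.5717 0.1172 0.1055]
tab 69 [0.5604 0.1988 0.1019] stage 0.0022 0.1735
top knob top 78 [0.5673 0.1204 0.145 ] [0.022 0.022 0.012] stage 0.0 0.0948
top block 294 [0.5669 0.1204 0.1051]
tab 64 [0.5594 0.1972 0.1008] stage 0.001 0.172
```

```bash
cat >> h.py <<'E'
from scipy.spatial.transform import Rotation as Rn
a=.1155;X=np.array([np.cos(a),np.sin(a)]);Y=np.array([-np.sin(a),np.cos(a)]);o=np.array([.5782,.0262])
RT=np.column_stack([[*X,0],[*-Y,0],[0,0,-1]])
def st(): 
    from bench import monitor; return monitor.get_state()
def stage(p): return np.array([(p[:2]-o)@X,(p[:2]-o)@Y,p[2]])
def world(sx,sy,z): return np.array([*(o+sx*X+sy*Y),z])
def rep():
    s=st();R=Rn.from_quat(s["tcp_rot"])
    print("t",round(s["time"],2),"stage",stage(s["ee_pos"]).round(4),"w",s["ee_pos"].round(4),"F_stage",np.r_[s["contact_force"][:2]@X,s["contact_force"][:2]@Y,s["contact_force"][2]].round(2),"g",round(s["grip_width"],4),"q",s["qpos"].round(2))
    return s
def dl(*tg):
    s=rep();R=Rn.from_quat(s["tcp_rot"])
    for t in tg:
        d=R.inv().apply(world(*t)-s["ee_pos"]); print(t,"dpos",(d/.2).round(3),"drot",((R.inv()*Rn.from_matrix(RT)).as_rotvec()/np.pi).round(4))
E
python3 -c "
from h import *
dl((.001,.225,.22),(-.2,-.4,.22))"
```

```text
t 0.15 stage [-0.4894 -0.5778  0.2141] w [ 0.1587 -0.6041  0.2141] F_stage [-0.04 -0.43 -0.14] g 0.0915 q [-1.32  0.35  1.63  0.    1.16 -0.  ]
(0.001, 0.225, 0.22) dpos [ 2.993 -3.629 -0.026] drot [-0.0003  0.      0.045 ]
(-0.2, -0.4, 0.22) dpos [ 1.558 -0.676 -0.029] drot [-0.0003  0.      0.045 ]
```

Request:
play_rows(motion=[{"delta_pos": [0.75,-0.9,-0.02],"delta_rot": [0,0,0.045],"jaw": -1},{"delta_pos": [0.75,-0.9,-0.02],"delta_rot": [0,0,0.045],"jaw": -1},{"delta_pos": [0.75,-0.9,-0.02],"delta_rot": [0,0,0.045],"jaw": -1},{"delta_pos": [0.75,-0.9,-0.02],"delta_rot": [0,0,0.045],"jaw": -1},{"delta_pos": [0.75,-0.9,-0.02],"delta_rot": [0,0,0.045],"jaw": -1},{"delta_pos": [0.75,-0.9,-0.02],"delta_rot": [0,0,0.045],"jaw": -1},{"delta_pos": [0.75,-0.9,-0.02],"delta_rot": [0,0,0.045],"jaw": -1}])

```text
time: 0.73
ee_pos: [0.2589, -0.3876, 0.2181]
tcp_rot: [0.998, 0.059, -0.0, -0.002]
contact_force: [-0.5, -1.1, -0.2]
grip_width: 0.0472
```

```bash
python3 -c "
from h import *
dl((.001,.225,.22))"
```

```text
t 0.73 stage [-0.3648 -0.3743  0.2181] w [ 0.2589 -0.3876  0.2181] F_stage [-0.59 -1.01 -0.16] g 0.0472 q [-0.99  0.1   1.95  0.    1.09  0.47]
(0.001, 0.225, 0.22) dpos [ 1.836 -2.992 -0.   ] drot [-0.001  -0.      0.0007]
```

Request:
play_rows(motion=[{"delta_pos": [0.6,-1.0,0],"delta_rot": [0,0,0],"jaw": -1},{"delta_pos": [0.6,-1.0,0],"delta_rot": [0,0,0],"jaw": -1},{"delta_pos": [0.6,-1.0,0],"delta_rot": [0,0,0],"jaw": -1},{"delta_pos": [0.6,-1.0,0],"delta_rot": [0,0,0],"jaw": -1},{"delta_pos": [0.6,-1.0,0],"delta_rot": [0,0,0],"jaw": -1},{"delta_pos": [0.6,-1.0,0],"delta_rot": [0,0,0],"jaw": -1},{"delta_pos": [0.6,-1.0,0],"delta_rot": [0,0,0],"jaw": -1}])

```text
time: 1.32
ee_pos: [0.356, -0.1715, 0.2188]
tcp_rot: [0.998, 0.061, 0.0, -0.002]
contact_force: [0.4, -1.7, -0.2]
grip_width: 0.0012
```

Request:
play_rows(motion=[{"delta_pos": [0.6,-1.0,0],"delta_rot": [0,0,0],"jaw": -1},{"delta_pos": [0.6,-1.0,0],"delta_rot": [0,0,0],"jaw": -1},{"delta_pos": [0.6,-1.0,0],"delta_rot": [0,0,0],"jaw": -1},{"delta_pos": [0.6,-1.0,0],"delta_rot": [0,0,0],"jaw": -1},{"delta_pos": [0.6,-1.0,0],"delta_rot": [0,0,0],"jaw": -1},{"delta_pos": [0.6,-1.0,0],"delta_rot": [0,0,0],"jaw": -1},{"delta_pos": [0.6,-1.0,0],"delta_rot": [0,0,0],"jaw": -1}])

```text
time: 1.9
ee_pos: [0.4535, 0.0447, 0.2199]
tcp_rot: [0.998, 0.062, 0.001, -0.003]
contact_force: [1.4, 0.1, -0.2]
grip_width: 0.0007
```

```bash
python3 -c "
from h import *
dl((.001,.225,.22),(.001,.225,.078))"
```

```text
t 1.9 stage [-0.1217  0.0327  0.2199] w [0.4535 0.0447 0.2199] F_stage [ 1.38 -0.07 -0.16] g 0.0007 q [0.09 0.08 1.98 0.01 1.09 1.53]
(0.001, 0.225, 0.22) dpos [ 0.622 -0.956  0.006] drot [-0.0016 -0.0009  0.0028]
(0.001, 0.225, 0.078) dpos [ 0.62  -0.952  0.716] drot [-0.0016 -0.0009  0.0028]
```

Request:
play_rows(motion=[{"delta_pos": [0.622,-0.956,0.01],"delta_rot": [-0.0016,-0.001,0.003],"jaw": -1},{"delta_pos": [0.622,-0.956,0.01],"delta_rot": [-0.0016,-0.001,0.003],"jaw": -1},{"delta_pos": [0.622,-0.956,0.01],"delta_rot": [-0.0016,-0.001,0.003],"jaw": -1},{"delta_pos": [0.622,-0.956,0.01],"delta_rot": [-0.0016,-0.001,0.003],"jaw": -1},{"delta_pos": [0.622,-0.956,0.01],"delta_rot": [-0.0016,-0.001,0.003],"jaw": -1},{"delta_pos": [0.622,-0.956,0.01],"delta_rot": [-0.0016,-0.001,0.003],"jaw": -1},{"delta_pos": [0.622,-0.956,0.01],"delta_rot": [-0.0016,-0.001,0.003],"jaw": -1},{"delta_pos": [0.622,-0.956,0.35],"delta_rot": [-0.0016,-0.001,0.003],"jaw": -1},{"delta_pos": [0.622,-0.956,0.35],"delta_rot": [-0.0016,-0.001,0.003],"jaw": -1},{"delta_pos": [0.622,-0.956,0.35],"delta_rot": [-0.0016,-0.001,0.003],"jaw": -1}])

```text
time: 2.73
ee_pos: [0.5503, 0.2469, 0.1458]
tcp_rot: [0.998, 0.057, -0.004, 0.002]
contact_force: [-0.4, -0.5, -0.2]
grip_width: 0.0004
```

```bash
python3 -c "
from h import *
dl((.001,.225,.078))
from bench import cams
for n in ['scene','wrist']:
    s=cams.snapshot(n); cv2.imwrite(f'pics/{n}1.png',s['img'][:,:,::-1])
    if n=='scene': cv2.imwrite('pics/scene1z.png',cv2.resize(s['img'][60:260,150:400,::-1],None,fx=3,fy=3))
"
```

```text
t 2.73 stage [-0.0023  0.2225  0.1458] w [0.5503 0.2469 0.1458] F_stage [-0.47 -0.48 -0.17] g 0.0004 q [ 0.42  0.4   1.74 -0.    1.02  1.88]
(0.001, 0.225, 0.078) dpos [ 0.02  -0.014  0.339] drot [ 0.001   0.0029 -0.0004]
```

View pics/scene1z.png

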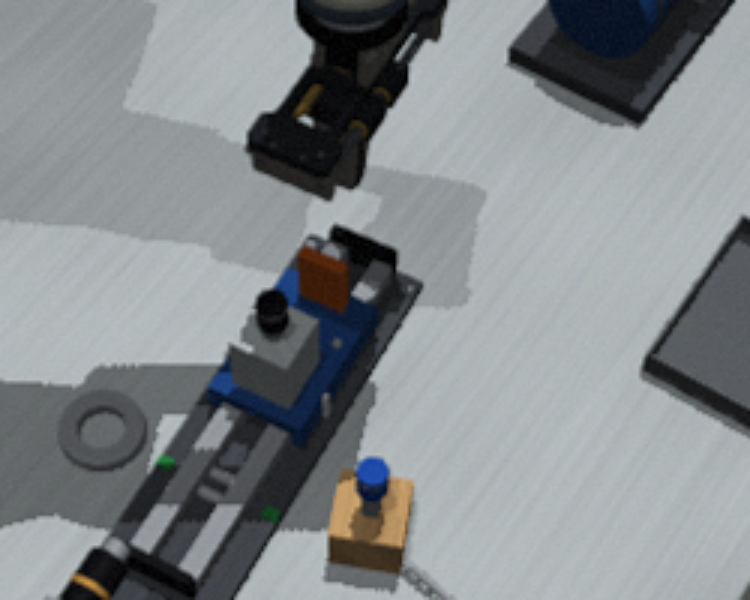

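View pics/wrist1.png

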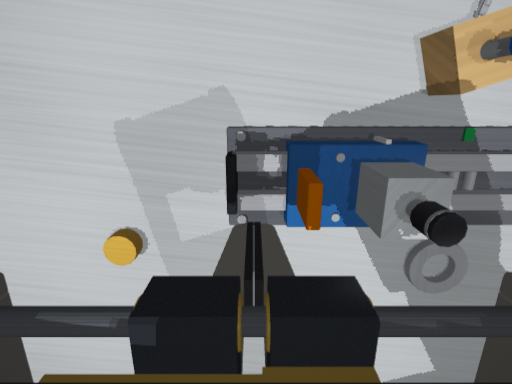

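```bash
python3 -c "
from h import *
for n in ['scene0.npz','top0.npz']:
    P=pts(load(n)).reshape(-1,3); S=np.column_stack([(P[:,:2]-o)@X,(P[:,:2]-o)@Y,P[:,2]])
    m=(abs(S[:,0])<.04)&(S[:,1]>.19)&(S[:,1]<.26)
    print([ (y, S[m&(abs(S[:,1]-y)<.005)][:,2].max().round(3)) for y in (.19,.2,.21,.22,.23,.24,.25)])
"
```

```text
[(0.19, np.float64(0.045)), (0.2, np.float64(0.033)), (0.21, np.float64(0.032)), (0.22, np.float64(0.031)), (0.23, np.float64(0.033)), (0.24, np.float64(0.045)), (0.25, np.float64(0.044))]
[(0.19, np.float64(0.033)), (0.2, np.float64(0.034)), (0.21, np.float64(0.034)), (0.22, np.float64(0.035)), (0.23, np.float64(0.034)), (0.24, np.float64(0.045)), (0.25, np.float64(0.045))]
```

Request:
play_rows(motion=[{"delta_pos": [0.02,-0.014,0.2],"delta_rot": [0.001,0.003,0],"jaw": -1},{"delta_pos": [0.02,-0.014,0.34],"delta_rot": [0.001,0.003,0],"jaw": -1},{"delta_pos": [0.02,-0.014,0.34],"delta_rot": [0.001,0.003,0],"jaw": -1},{"delta_pos": [0.02,-0.014,0.34],"delta_rot": [0.001,0.003,0],"jaw": -1}])

```text
time: 3.17
ee_pos: [0.557, 0.251, 0.084]
tcp_rot: [0.998, 0.057, 0.003, -0.001]
contact_force: [-0.0, 0.6, 0.5]
grip_width: 0.0004
```

```bash
python3 -c "
from h import *
dl((.001,.19,.078))
from bench import cams
for n in ['scene','wrist']:
    s=cams.snapshot(n); cv2.imwrite(f'pics/{n}2.png',s['img'][:,:,::-1])
    if n=='scene': cv2.imwrite('pics/scene2z.png',cv2.resize(s['img'][60:260,150:400,::-1],None,fx=3,fy=3))
"
```

```text
t 3.17 stage [0.0048 0.2257 0.084 ] w [0.557 0.251 0.084] F_stage [0.03 0.55 0.55] g 0.0004 q [ 0.42  0.48  1.77 -0.    0.89  1.88]
(0.001, 0.19, 0.078) dpos [-0.019  0.179  0.029] drot [-0.0006 -0.002  -0.0007]
```

View pics/scene2z.png

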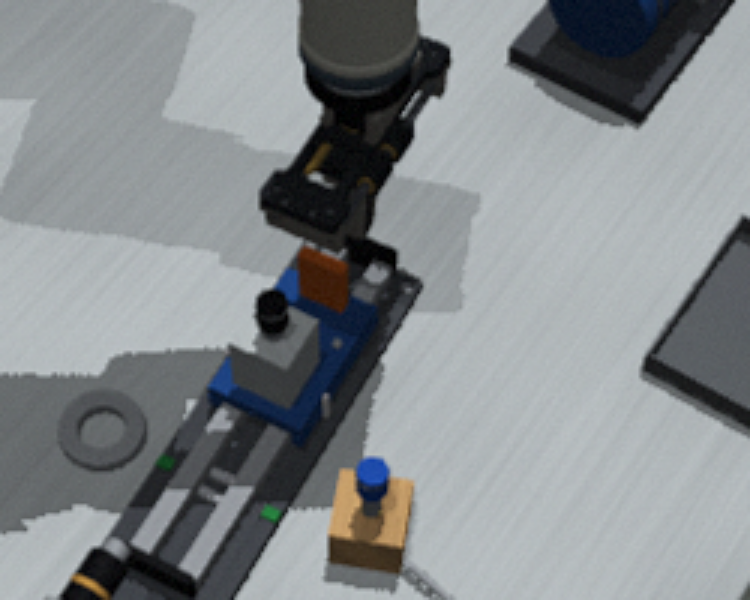

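View pics/wrist2.png

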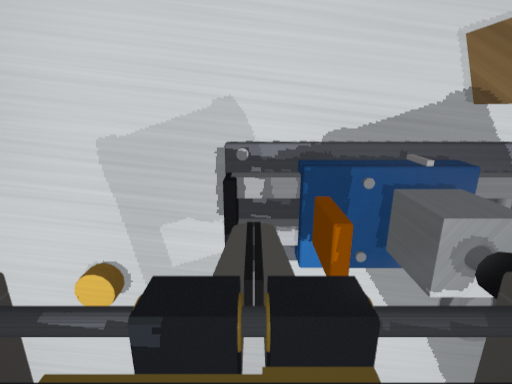

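Request:
play_rows(motion=[{"delta_pos": [-0.019,0.05,0.025],"delta_rot": [-0.0006,-0.002,-0.0007],"jaw": -1},{"delta_pos": [-0.019,0.1,0.025],"delta_rot": [-0.0006,-0.002,-0.0007],"jaw": -1},{"delta_pos": [-0.019,0.14,0.025],"delta_rot": [-0.0006,-0.002,-0.0007],"jaw": -1},{"delta_pos": [-0.019,0.18,0.025],"delta_rot": [-0.0006,-0.002,-0.0007],"jaw": -1},{"delta_pos": [-0.019,0.22,0.025],"delta_rot": [-0.0006,-0.002,-0.0007],"jaw": -1},{"delta_pos": [-0.019,0.26,0.025],"delta_rot": [-0.0006,-0.002,-0.0007],"jaw": -1},{"delta_pos": [-0.019,0.3,0.025],"delta_rot": [-0.0006,-0.002,-0.0007],"jaw": -1},{"delta_pos": [-0.019,0.34,0.025],"delta_rot": [-0.0006,-0.002,-0.0007],"jaw": -1},{"delta_pos": [-0.019,0.38,0.025],"delta_rot": [-0.0006,-0.002,-0.0007],"jaw": -1},{"delta_pos": [-0.019,0.41,0.025],"delta_rot": [-0.0006,-0.002,-0.0007],"jaw": -1},{"delta_pos": [-0.019,0.43,0.025],"delta_rot": [-0.0006,-0.002,-0.0007],"jaw": -1},{"delta_pos": [-0.019,0.44,0.025],"delta_rot": [-0.0006,-0.002,-0.0007],"jaw": -1}])

```text
time: 4.27
ee_pos: [0.5646, 0.1634, 0.0802]
tcp_rot: [0.998, 0.058, 0.002, -0.001]
contact_force: [-0.6, -0.1, 1.1]
grip_width: 0.0004
```

```bash
cat >> h.py <<'E'
def carr(tag):
    "carriage y from knob top / tab top / block top"
    from bench import cams
    for n in ['scene','top','wrist']:
        s=cams.snapshot(n); np.savez(f'{tag}_{n}.npz',**s); cv2.imwrite(f'pics/{tag}_{n}.png',s['img'][:,:,::-1])
        if n=='wrist': continue
        P=pts(s).reshape(-1,3); S=np.column_stack([(P[:,:2]-o)@X,(P[:,:2]-o)@Y,P[:,2]])
        dark=mask(s,"black").ravel(); im=s["img"].reshape(-1,3)
        k=(S[:,2]>.137)&(S[:,2]<.152)&(abs(S[:,0])<.02)&(S[:,1]<.12)&(S[:,1]>-.05)&dark
        t=mask(s,"orange").ravel()&(S[:,2]>.09)&(S[:,2]<.108)&(abs(S[:,0])<.03)
        b=(S[:,2]>.1005)&(S[:,2]<.109)&(abs(S[:,0])<.03)&(S[:,1]<.13)&(S[:,1]>-.05)&~dark&(im.max(1).astype(int)-im.min(1)<25)
        for nm,m in (("knob",k),("tab",t),("block",b)):
            if m.sum()>5:
                q=S[m]; print(n,nm,m.sum(),q.mean(0).round(4),"y",q[:,1].min().round(4),q[:,1].max().round(4),"x",q[:,0].min().round(4),q[:,0].max().round(4))
    s=cams.snapshot('scene'); cv2.imwrite(f'pics/{tag}_sz.png',cv2.resize(s['img'][100:300,150:400,::-1],None,fx=3,fy=3))
E
python3 -c "
from h import *
dl((.001,.13,.078)); carr('p3')"
```

```text
t 4.27 stage [0.0023 0.1378 0.0802] w [0.5646 0.1634 0.0802] F_stage [-0.57 -0.02  1.14] g 0.0004 q [0.28 0.45 1.82 0.   0.86 1.73]
(0.001, 0.13, 0.078) dpos [-0.006  0.039  0.011] drot [-0.0003 -0.0011 -0.0001]
scene knob 87 [0.0024 0.0367 0.1446] y 0.0266 0.0484 x -0.0078 0.012
scene tab 35 [0.0113 0.1155 0.1022] y 0.1102 0.121 x 0.0025 0.0206
scene block 319 [0.0042 0.0342 0.1056] y 0.0122 0.065 x -0.0255 0.0256
top knob 49 [0.0002 0.0337 0.1455] y 0.0254 0.0402 x -0.0107 0.0118
top block 150 [-0.0013  0.0238  0.1051] y 0.0125 0.0393 x -0.0246 0.0249
```

View pics/p3_sz.png

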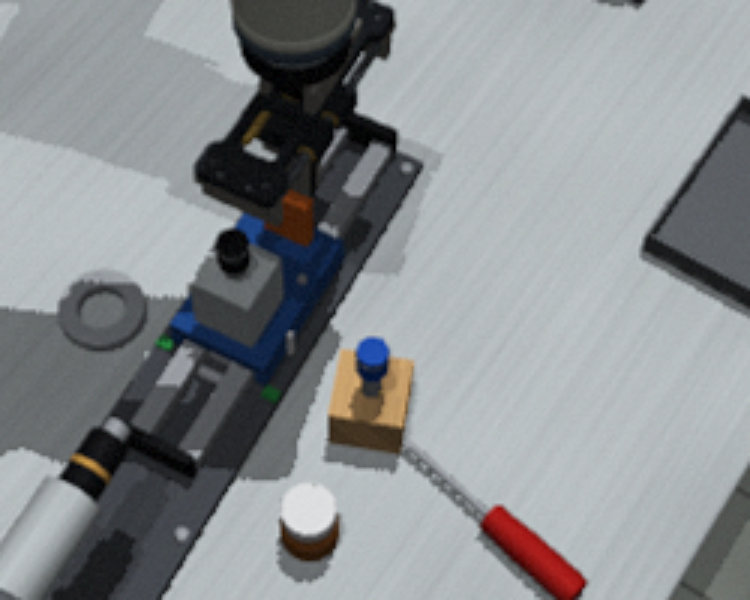

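View pics/p3_top.png

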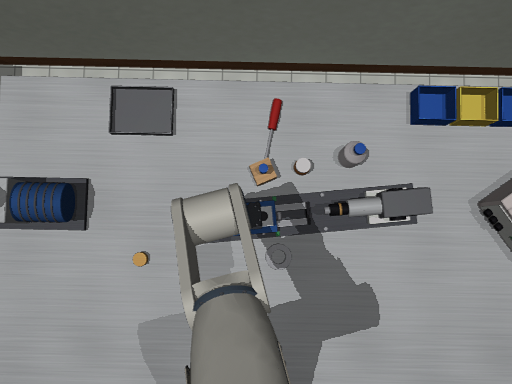

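Request:
play_rows(motion=[{"delta_pos": [-0.006,0.015,0.01],"delta_rot": [0,-0.001,0],"jaw": -1},{"delta_pos": [-0.006,0.03,0.01],"delta_rot": [0,-0.001,0],"jaw": -1},{"delta_pos": [-0.006,0.045,0.01],"delta_rot": [0,-0.001,0],"jaw": -1},{"delta_pos": [-0.006,0.06,0.01],"delta_rot": [0,-0.001,0],"jaw": -1},{"delta_pos": [-0.006,0.075,0.01],"delta_rot": [0,-0.001,0],"jaw": -1},{"delta_pos": [-0.006,0.085,0.01],"delta_rot": [0,-0.001,0],"jaw": -1},{"delta_pos": [-0.006,0.095,0.01],"delta_rot": [0,-0.001,0],"jaw": -1},{"delta_pos": [-0.006,0.105,0.01],"delta_rot": [0,-0.001,0],"jaw": -1},{"delta_pos": [-0.006,0.115,0.01],"delta_rot": [0,-0.001,0],"jaw": -1},{"delta_pos": [-0.006,0.125,0.01],"delta_rot": [0,-0.001,0],"jaw": -1}])

```text
time: 5.3
ee_pos: [0.5658, 0.1414, 0.0782]
tcp_rot: [0.998, 0.057, -0.0, -0.003]
contact_force: [-3.1, 23.2, -0.9]
grip_width: 0.0008
```

```bash
python3 -c "
from h import *
dl((.001,.104,.078)); carr('p4')"
```

```text
t 5.3 stage [0.001  0.1158 0.0782] w [0.5658 0.1414 0.0782] F_stage [-0.46 23.37 -0.9 ] g 0.0008 q [0.24 0.45 1.83 0.01 0.86 1.69]
(0.001, 0.104, 0.078) dpos [0.    0.059 0.001] drot [-0.0016 -0.0001 -0.0005]
scene knob 93 [0.0024 0.0167 0.1446] y 0.0051 0.0982 x -0.0085 0.0124
scene tab 33 [0.0105 0.0941 0.1013] y 0.089 0.0997 x 0.0014 0.0198
scene block 333 [0.0043 0.0128 0.1056] y -0.009 0.1294 x -0.0259 0.0254
top knob 39 [-1.000e-04  1.140e-02  1.459e-01] y 0.0056 0.0165 x -0.0103 0.0096
top block 131 [-0.0007  0.001   0.1054] y -0.0088 0.0149 x -0.0247 0.025
```

```bash
python3 -c "
from h import *
s=rep(); print(s['contact_force'],s['moment'],s['joint_efforts'])"
```

```text
t 5.5 stage [0.0009 0.1159 0.0782] w [0.5658 0.1415 0.0782] F_stage [-0.49 14.87 -1.92] g 0.0004 q [0.24 0.45 1.83 0.01 0.86 1.69]
[-2.20314959 14.71527375 -1.920415  ] [ 2.57742984  0.45027292 -0.01302942] [-8.77619684e+00 -5.95835710e+01 -2.59107971e+01 -3.78958851e+00
  3.12232124e-01 -1.70048175e-02]
```

View pics/p4_wrist.png

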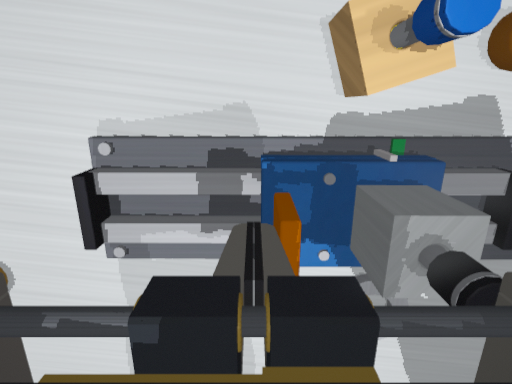

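View pics/p4_sz.png

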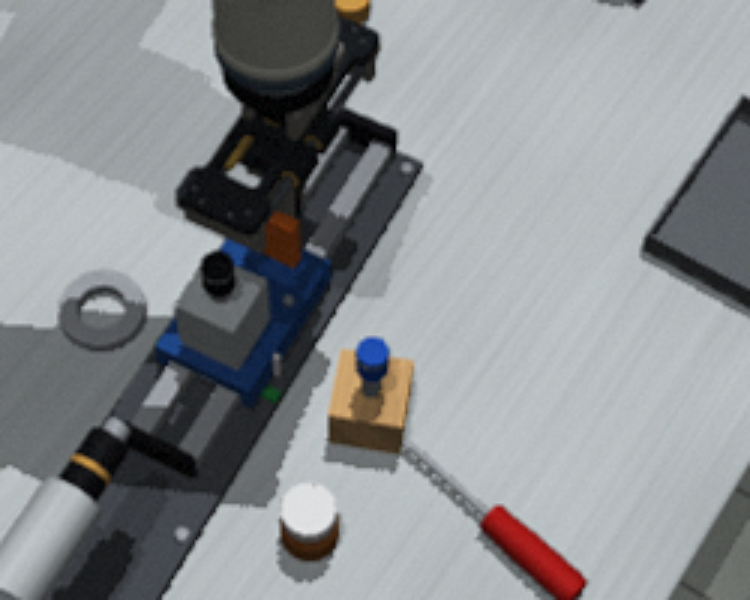

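Request:
play_rows(motion=[{"delta_pos": [0,0.02,0],"delta_rot": [-0.001,0,0],"jaw": -1},{"delta_pos": [0,0.03,0],"delta_rot": [-0.001,0,0],"jaw": -1},{"delta_pos": [0,0.035,0],"delta_rot": [-0.001,0,0],"jaw": -1},{"delta_pos": [0,0.04,0],"delta_rot": [-0.001,0,0],"jaw": -1},{"delta_pos": [0,0.045,0],"delta_rot": [-0.001,0,0],"jaw": -1},{"delta_pos": [0,0.05,0],"delta_rot": [-0.001,0,0],"jaw": -1},{"delta_pos": [0,0.055,0],"delta_rot": [-0.001,0,0],"jaw": -1},{"delta_pos": [0,0.055,0],"delta_rot": [-0.001,0,0],"jaw": -1}])

```text
time: 6.17
ee_pos: [0.5671, 0.13, 0.0782]
tcp_rot: [0.998, 0.057, 0.0, -0.001]
contact_force: [-0.2, -0.4, 0.2]
grip_width: 0.0002
```

```bash
python3 -c "
from h import *
dl((.001,.104,.078)); carr('p5');rep()"
```

```text
t 6.17 stage [0.001  0.1044 0.0782] w [0.5671 0.13   0.0782] F_stage [-0.28 -0.42  0.19] g 0.0002 q [0.22 0.45 1.84 0.   0.86 1.68]
(0.001, 0.104, 0.078) dpos [0.    0.002 0.001] drot [-0.0004 -0.0001 -0.0003]
scene knob 90 [0.0024 0.0038 0.1449] y -0.0077 0.0862 x -0.0097 0.0117
scene tab 37 [0.0107 0.082  0.1015] y 0.0775 0.0878 x 0.001 0.0191
scene block 338 [0.0046 0.0002 0.1057] y -0.0203 0.0898 x -0.0258 0.0258
top knob 41 [-0.0006 -0.0005  0.1454] y -0.0064 0.0048 x -0.0112 0.0109
top block 131 [ 0.0006 -0.0109  0.1053] y -0.0213 0.0027 x -0.0246 0.025
t 6.37 stage [0.001  0.1046 0.0782] w [0.5671 0.1302 0.0782] F_stage [ 1.25 -0.08 -0.12] g 0.0006 q [0.22 0.45 1.84 0.   0.86 1.68]
```

View pics/p5_sz.png

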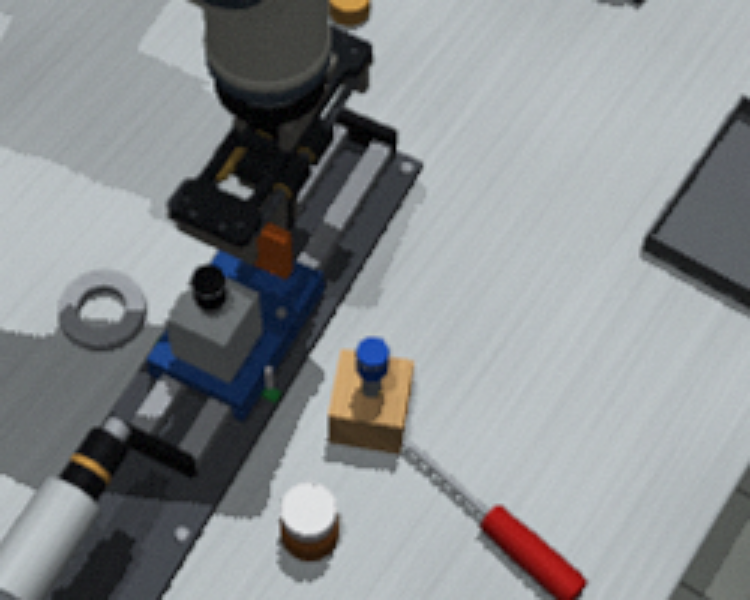

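Request:
play_rows(motion=[{"delta_pos": [0,-0.15,0],"delta_rot": [0,0,0],"jaw": -1},{"delta_pos": [0,-0.3,0],"delta_rot": [0,0,0],"jaw": -1},{"delta_pos": [0,-0.4,-0.15],"delta_rot": [0,0,0],"jaw": -0.5},{"delta_pos": [0,-0.5,-0.35],"delta_rot": [0,0,0],"jaw": -0.4},{"delta_pos": [0,-0.6,-0.55],"delta_rot": [0,0,0],"jaw": -0.3},{"delta_pos": [0,-0.6,-0.7],"delta_rot": [0,0,0],"jaw": -0.3},{"delta_pos": [0,-0.6,-0.7],"delta_rot": [0,0,0],"jaw": -0.3}])

```text
time: 6.95
ee_pos: [0.5567, 0.2521, 0.2259]
tcp_rot: [0.998, 0.058, 0.005, -0.003]
contact_force: [1.4, 0.5, 0.2]
grip_width: 0.0312
```

```bash
python3 -c "
from h import *
rep(); carr('p6')
for n,r in (('top',(180,330,170,270)),('scene',(170,300,150,260))):
    s=load(f'p6_{n}.npz'); cv2.imwrite(f'pics/p6z_{n}.png',cv2.resize(s['img'][r[2]:r[3],r[0]:r[1],::-1],None,fx=5,fy=5,interpolation=cv2.INTER_CUBIC))
    m=mask(s,'green').astype(np.uint8); k,l,q,ce=cv2.connectedComponentsWithStats(m)
    for i in range(1,k): print(n,q[i],ce[i],stage(ray(s,*ce[i],.01)).round(4))
"
```

```text
t 6.95 stage [0.0047 0.2269 0.2259] w [0.5567 0.2521 0.2259] F_stage [1.41 0.37 0.18] g 0.0312 q [0.42 0.31 1.66 0.   1.15 1.88]
scene knob 94 [0.0018 0.0033 0.1453] y -0.0074 0.016 x -0.0093 0.012
scene tab 72 [0.0011 0.082  0.1017] y 0.0769 0.0883 x -0.0175 0.0207
scene block 327 [ 0.0042 -0.0002  0.1056] y -0.0201 0.0772 x -0.0257 0.0257
top knob 70 [-0.0003  0.0037  0.1454] y -0.0063 0.0137 x -0.0112 0.011
top tab 62 [-0.0008  0.0811  0.1016] y 0.076 0.0862 x -0.0184 0.0178
top block 291 [-0.0006  0.0044  0.1051] y -0.0213 0.0805 x -0.0248 0.0249
top [272 197   4   3   7] [274.         197.57142857] [ 0.0496 -0.0022  0.01  ]
top [276 232   4   4  10] [277.6 233.9] [-0.049  -0.0024  0.01  ]
scene [238 230   5   4  16] [240.0625 231.125 ] [0.048  0.0015 0.01  ]
```

View pics/p6z_top.png

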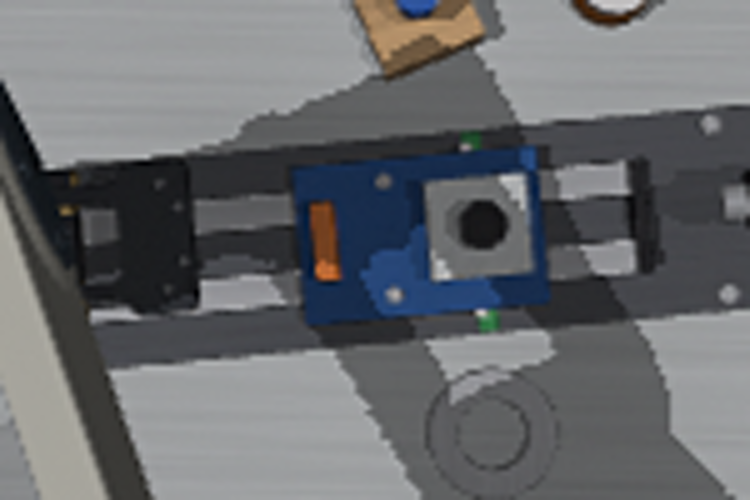

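View pics/p6z_scene.png

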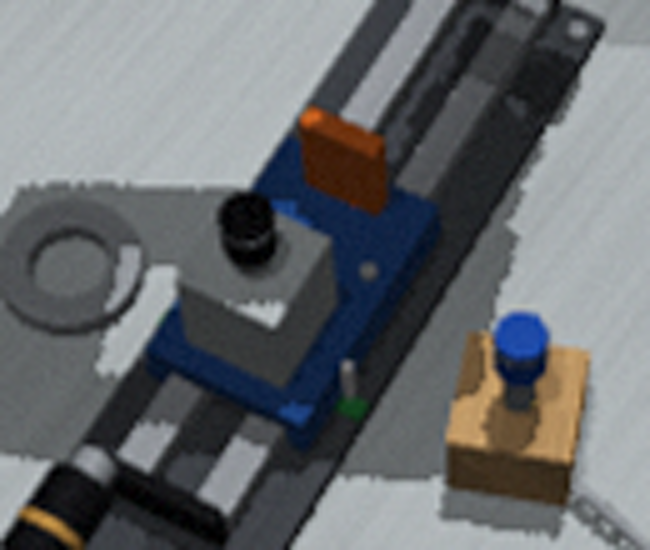

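View pics/p6_wrist.png

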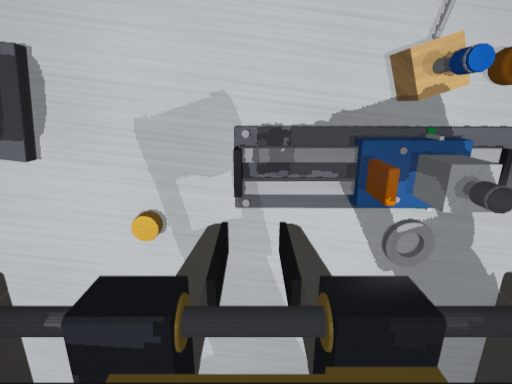

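Request:
play_rows(motion=[{"delta_pos": [-0.024,0.2,-0.1],"delta_rot": [0,0,0],"jaw": 0.2},{"delta_pos": [-0.024,0.5,-0.1],"delta_rot": [0,0,0],"jaw": 0.2},{"delta_pos": [-0.024,0.75,-0.1],"delta_rot": [0,0,0],"jaw": 0.2},{"delta_pos": [-0.024,1.0,-0.1],"delta_rot": [0,0,0],"jaw": 0.2},{"delta_pos": [-0.024,1.0,-0.1],"delta_rot": [0,0,0],"jaw": 0.2},{"delta_pos": [-0.024,1.0,-0.1],"delta_rot": [0,0,0],"jaw": 0.2},{"delta_pos": [-0.024,1.0,-0.1],"delta_rot": [0,0,0],"jaw": 0.2}])

```text
time: 7.73
ee_pos: [0.57, 0.0471, 0.2354]
tcp_rot: [0.998, 0.055, -0.002, -0.0]
contact_force: [-0.6, 0.5, -0.7]
grip_width: 0.0551
```

```bash
python3 -c "
from h import *
dl((0,0.003,.2)); 
from bench import cams
for n in ['wrist','scene']:
    s=cams.snapshot(n); np.savez(f'p7_{n}.npz',**s); cv2.imwrite(f'pics/p7_{n}.png',s['img'][:,:,::-1])
"
```

```text
t 7.73 stage [-0.0057  0.0217  0.2354] w [0.57   0.0471 0.2354] F_stage [-0.5   0.56 -0.66] g 0.0551 q [0.08 0.25 1.72 0.   1.17 1.54]
(0, 0.003, 0.2) dpos [0.03  0.094 0.177] drot [-0.0002  0.0013 -0.0017]
```

View pics/p7_wrist.png

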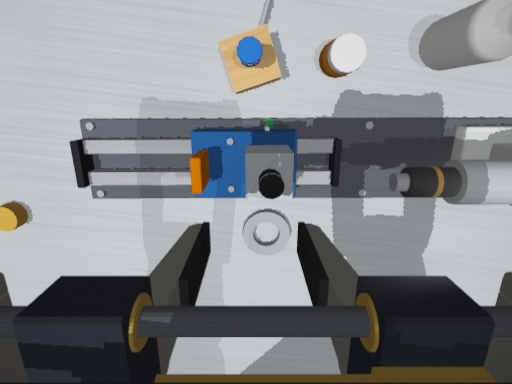

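```bash
python3 -c "
from h import *
s=load('p7_wrist.npz'); cv2.imwrite('pics/p7z.png',cv2.resize(s['img'][105:215,180:320,::-1],None,fx=5.5,fy=5.5,interpolation=cv2.INTER_CUBIC))
P=pts(s)
for v in range(116,136): 
  print(v,[tuple(s['img'][v,u].tolist()) for u in range(264,275)], P[v,268,2].round(3))
m=mask(s,'green').astype(np.uint8); k,l,q,ce=cv2.connectedComponentsWithStats(m)
for i in range(1,k): print(q[i],ce[i],stage(ray(s,*ce[i],.01)).round(4))
"
```

```text
116 [(199, 203, 205), (199, 203, 205), (199, 202, 204), (199, 203, 204), (199, 203, 205), (200, 203, 205), (200, 203, 205), (199, 204, 205), (199, 204, 205), (200, 204, 205), (200, 204, 206)] 0.001
117 [(182, 185, 187), (182, 185, 188), (182, 185, 187), (182, 185, 187), (183, 186, 188), (179, 183, 185), (160, 164, 166), (155, 159, 160), (155, 160, 161), (156, 159, 161), (155, 159, 161)] 0.001
118 [(129, 132, 135), (129, 131, 135), (128, 130, 134), (128, 132, 136), (129, 131, 136), (124, 127, 130), (95, 97, 102), (85, 88, 93), (76, 79, 80), (71, 79, 78), (77, 80, 83)] 0.009
119 [(94, 95, 103), (89, 108, 101), (54, 147, 88), (58, 147, 89), (59, 148, 91), (59, 147, 90), (58, 147, 89), (56, 146, 88), (46, 141, 80), (57, 120, 80), (89, 92, 99)] 0.013
120 [(104, 106, 114), (97, 113, 109), (34, 141, 74), (33, 141, 73), (34, 141, 74), (32, 140, 73), (31, 141, 73), (31, 140, 72), (34, 137, 72), (51, 116, 74), (82, 84, 90)] 0.012
121 [(85, 87, 94), (79, 92, 89), (30, 116, 61), (29, 116, 60), (27, 115, 59), (29, 116, 60), (27, 116, 59), (29, 116, 60), (32, 114, 61), (44, 97, 64), (68, 69, 76)] 
[... 1785 characters left out ...]
 53, 93), (22, 54, 93), (22, 56, 97), (30, 67, 113), (23, 54, 95), (23, 54, 94), (21, 55, 94), (24, 55, 94), (23, 54, 94)] 0.045
133 [(23, 56, 95), (24, 56, 95), (25, 56, 95), (24, 55, 94), (23, 56, 95), (25, 60, 103), (23, 54, 94), (23, 53, 93), (22, 54, 95), (21, 53, 94), (21, 56, 95)] 0.044
134 [(23, 56, 95), (23, 56, 95), (22, 54, 93), (22, 54, 93), (24, 55, 94), (22, 54, 93), (24, 55, 94), (23, 55, 94), (22, 54, 93), (22, 55, 94), (22, 55, 94)] 0.044
135 [(22, 55, 94), (19, 54, 93), (23, 55, 94), (23, 56, 94), (25, 55, 94), (23, 53, 92), (25, 55, 94), (21, 53, 93), (23, 55, 94), (24, 56, 94), (23, 56, 95)] 0.045
[266 119   8  10  67] [269.94029851 122.86567164] [ 0.0485 -0.0005  0.01  ]
```

View pics/p7z.png

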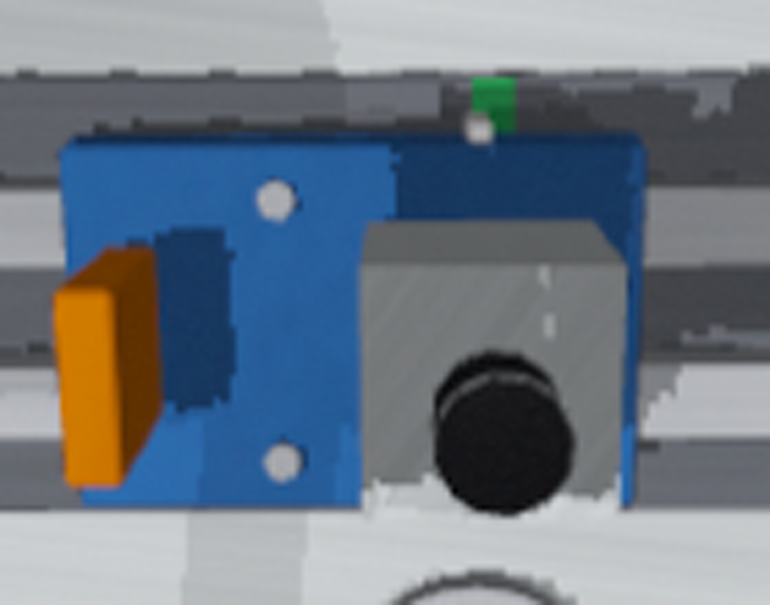

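The wrist picture shows the white pointer at (266.8,128) and the green mark centred at (269.2,122). The carriage is still about 4 mm short of its seat, so I'll go back and nudge it in.

Request:
play_rows(motion=[{"delta_pos": [0.033,-0.2,0],"delta_rot": [0,0.001,-0.0015],"jaw": -1},{"delta_pos": [0.033,-0.4,0],"delta_rot": [0,0.001,-0.0015],"jaw": -1},{"delta_pos": [0.033,-0.57,0],"delta_rot": [0,0.001,-0.0015],"jaw": -1},{"delta_pos": [0.033,-0.57,0],"delta_rot": [0,0.001,-0.0015],"jaw": -1},{"delta_pos": [0.033,-0.57,0.1],"delta_rot": [0,0.001,-0.0015],"jaw": -1},{"delta_pos": [0.033,-0.57,0.3],"delta_rot": [0,0.001,-0.0015],"jaw": -1},{"delta_pos": [0.033,-0.57,0.5],"delta_rot": [0,0.001,-0.0015],"jaw": -1},{"delta_pos": [0.033,-0.57,0.7],"delta_rot": [0,0.001,-0.0015],"jaw": -1},{"delta_pos": [0.033,-0.57,0.785],"delta_rot": [0,0.001,-0.0015],"jaw": -1},{"delta_pos": [0.033,-0.57,0.785],"delta_rot": [0,0.001,-0.0015],"jaw": -1}])

```text
time: 8.67
ee_pos: [0.5593, 0.1635, 0.0741]
tcp_rot: [0.998, 0.06, -0.004, 0.0]
contact_force: [-1.5, -0.2, -0.4]
grip_width: 0.0008
```

```bash
python3 -c "
from h import *
dl((.001,.105,.078),(.001,.101,.078)); 
"
```

```text
t 8.67 stage [-0.003   0.1386  0.0741] w [0.5593 0.1635 0.0741] F_stage [-1.47 -0.06 -0.38] g 0.0008 q [0.28 0.46 1.83 0.   0.86 1.73]
(0.001, 0.105, 0.078) dpos [ 0.019  0.168 -0.02 ] drot [0.0001 0.0028 0.0014]
(0.001, 0.101, 0.078) dpos [ 0.019  0.188 -0.02 ] drot [0.0001 0.0028 0.0014]
```

Request:
play_rows(motion=[{"delta_pos": [0.019,0.06,-0.02],"delta_rot": [0,0.003,0.0015],"jaw": -1},{"delta_pos": [0.019,0.12,-0.02],"delta_rot": [0,0.003,0.0015],"jaw": -1},{"delta_pos": [0.019,0.15,-0.02],"delta_rot": [0,0.003,0.0015],"jaw": -1},{"delta_pos": [0.019,0.16,-0.02],"delta_rot": [0,0.003,0.0015],"jaw": -1},{"delta_pos": [0.019,0.168,-0.02],"delta_rot": [0,0.003,0.0015],"jaw": -1},{"delta_pos": [0.019,0.174,-0.02],"delta_rot": [0,0.003,0.0015],"jaw": -1},{"delta_pos": [0.019,0.18,-0.02],"delta_rot": [0,0.003,0.0015],"jaw": -1},{"delta_pos": [0.019,0.18,-0.02],"delta_rot": [0,0.003,0.0015],"jaw": -1}])

```text
time: 9.33
ee_pos: [0.5676, 0.1282, 0.0784]
tcp_rot: [0.998, 0.058, 0.001, 0.0]
contact_force: [0.1, 0.4, 0.4]
grip_width: 0.0005
```

```bash
python3 -c "
from h import *
dl((.001,.101,.078),(.001,.099,.078)); carr('p8'); rep()
"
```

```text
t 9.33 stage [0.0012 0.1026 0.0784] w [0.5676 0.1282 0.0784] F_stage [0.11 0.41 0.43] g 0.0005 q [ 0.22  0.45  1.84 -0.    0.86  1.68]
(0.001, 0.101, 0.078) dpos [-0.001  0.008  0.002] drot [ 0.0001 -0.0004 -0.0001]
(0.001, 0.099, 0.078) dpos [-0.001  0.018  0.002] drot [ 0.0001 -0.0004 -0.0001]
scene knob 89 [0.0024 0.0015 0.1447] y -0.0091 0.0848 x -0.0083 0.0122
scene tab 37 [0.0107 0.0798 0.1016] y 0.0752 0.0864 x 0.0011 0.021
scene block 339 [ 0.0042 -0.0011  0.1055] y -0.0227 0.1139 x -0.0253 0.0252
top knob 41 [ 0.0004 -0.0024  0.1451] y -0.0088 0.0031 x -0.0111 0.0108
top block 138 [-1.000e-04 -1.310e-02  1.052e-01] y -0.0235 0.0009 x -0.0248 0.0247
t 9.53 stage [0.0008 0.1028 0.0779] w [0.5672 0.1284 0.0779] F_stage [ 0.45 -1.26  0.85] g 0.0003 q [ 0.22  0.45  1.84 -0.    0.86  1.68]
```

Request:
play_rows(motion=[{"delta_pos": [0,0.004,0],"delta_rot": [0,0,0],"jaw": -1},{"delta_pos": [0,0.008,0],"delta_rot": [0,0,0],"jaw": -1},{"delta_pos": [0,0.01,0],"delta_rot": [0,0,0],"jaw": -1},{"delta_pos": [0,0.01,0],"delta_rot": [0,0,0],"jaw": -1}])

```text
time: 9.87
ee_pos: [0.5674, 0.1263, 0.0779]
tcp_rot: [0.998, 0.058, 0.0, 0.0]
contact_force: [-0.0, -0.0, 0.1]
grip_width: 0.0004
```

```bash
python3 -c "
from h import *
dl((.001,.101,.078),(.001,.099,.078)); carr('p9'); rep()
"
```

```text
t 9.87 stage [0.0008 0.1006 0.0779] w [0.5674 0.1263 0.0779] F_stage [-0.03 -0.01  0.14] g 0.0004 q [ 0.22  0.45  1.84 -0.    0.85  1.67]
(0.001, 0.101, 0.078) dpos [ 0.001 -0.002 -0.001] drot [ 0.0002 -0.     -0.    ]
(0.001, 0.099, 0.078) dpos [ 0.001  0.008 -0.001] drot [ 0.0002 -0.     -0.    ]
scene knob 88 [ 0.0026 -0.0009  0.1452] y -0.0124 0.0823 x -0.0079 0.0118
scene tab 38 [0.0104 0.0774 0.1011] y 0.0714 0.0826 x 0.0004 0.0202
scene block 347 [ 0.0044 -0.0045  0.1055] y -0.0252 0.0268 x -0.0263 0.0255
top knob 43 [ 0.0008 -0.0047  0.1449] y -0.0113 0.001 x -0.0094 0.0105
top block 141 [-0.001  -0.0152  0.1054] y -0.0258 -0.001 x -0.0248 0.0244
t 10.07 stage [0.0008 0.1007 0.0779] w [0.5674 0.1263 0.0779] F_stage [ 0.54 -0.39 -0.51] g 0.0001 q [ 0.22  0.45  1.84 -0.    0.85  1.67]
```

View pics/p9_wrist.png

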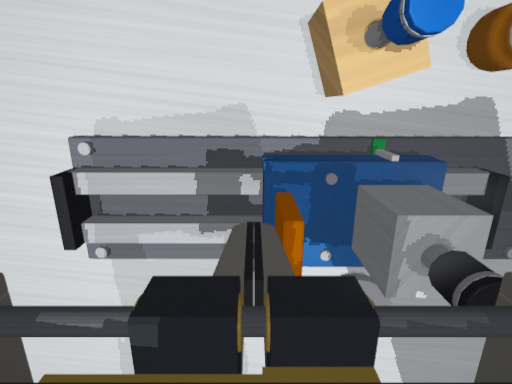

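Request:
play_rows(motion=[{"delta_pos": [0,-0.1,0],"delta_rot": [0,0,0],"jaw": -1},{"delta_pos": [0,-0.15,-0.1],"delta_rot": [0,0,0],"jaw": -1},{"delta_pos": [0,-0.15,-0.3],"delta_rot": [0,0,0],"jaw": -1},{"delta_pos": [0,-0.1,-0.5],"delta_rot": [0,0,0],"jaw": 0.2},{"delta_pos": [-0.01,0.1,-0.7],"delta_rot": [0,0,0],"jaw": 0.2},{"delta_pos": [-0.02,0.3,-0.78],"delta_rot": [0,0,0],"jaw": 0.2},{"delta_pos": [-0.03,0.45,-0.78],"delta_rot": [0,0,0],"jaw": 0.2},{"delta_pos": [-0.03,0.5,-0.78],"delta_rot": [0,0,0],"jaw": 0.2},{"delta_pos": [-0.03,0.5,-0.78],"delta_rot": [0,0,0],"jaw": 0.2},{"delta_pos": [-0.03,0.5,-0.78],"delta_rot": [0,0,0],"jaw": 0.2}])

```text
time: 10.9
ee_pos: [0.5726, 0.0262, 0.2335]
tcp_rot: [0.998, 0.057, -0.0, -0.0]
contact_force: [0.1, -0.0, -0.2]
grip_width: 0.0452
```

```bash
python3 -c "
from h import *
dl((.001,0,.15)); 
from bench import cams
s=cams.snapshot('wrist'); np.savez('p10_wrist.npz',**s); cv2.imwrite('pics/p10_wrist.png',s['img'][:,:,::-1])
for f in ('p7_wrist.npz','p10_wrist.npz'):
    s=load(f); im=s['img'].astype(int)
    m=mask(s,'green').astype(np.uint8); k,l,q,ce=cv2.connectedComponentsWithStats(m)
    i=1+q[1:,4].argmax(); print(q[i],ce[i]); u0,v0,w,h=q[i,:4]
    # mark centre from its upper rows (clear of the pointer)
    top=np.argwhere(m[v0:v0+4]&(l[v0:v0+4]==i)); uc=top[:,1].mean(); gy=stage(ray(s,uc,v0+2,.01))
    sub=im[v0:v0+h+8,u0-12:u0+w+12]; wh=(sub.min(2)>95)&(np.ptp(sub,axis=2)<12)
    wh=wh&(np.arange(sub.shape[0])[:,None]>=5); p=np.argwhere(wh); 
    print('mark',uc,gy.round(4),'pointer px',(p[:,1].mean()+u0-12).round(1),(p[:,0].mean()+v0).round(1),len(p))
    for hz in (.031,.037,.042): print(hz,stage(ray(s,p[:,1].mean()+u0-12,p[:,0].mean()+v0,hz)).round(4))
s=load('p10_wrist.npz'); cv2.imwrite('pics/p10z.png',cv2.resize(s['img'][95:215,180:320,::-1],None,fx=5.,fy=5.,interpolation=cv2.INTER_CUBIC))
"
```

```text
t 10.9 stage [-0.0056  0.0006  0.2335] w [0.5726 0.0262 0.2335] F_stage [ 0.1  -0.03 -0.16] g 0.0452 q [0.04 0.26 1.73 0.   1.16 1.5 ]
(0.001, 0, 0.15) dpos [0.033 0.003 0.418] drot [-0.0001  0.0001 -0.0007]
[266 119   8  10  67] [269.94029851 122.86567164]
mark 269.5 [0.0509 0.0001 0.01  ] pointer px 262.6 126.7 29
0.031 [0.0454 0.0097 0.031 ]
0.037 [0.0458 0.0099 0.037 ]
0.042 [0.0462 0.0101 0.042 ]
[250 120   7  10  52] [253.01923077 123.36538462]
mark 253.0 [0.0509 0.0007 0.01  ] pointer px 249.5 127.7 24
0.031 [0.0453 0.005  0.031 ]
0.037 [0.0458 0.0049 0.037 ]
0.042 [0.0462 0.0049 0.042 ]
```

View pics/p10z.png

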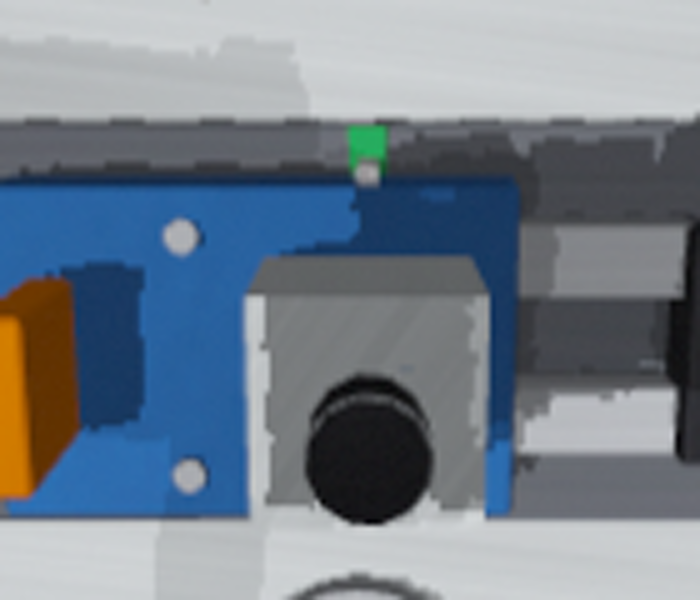

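```bash
python3 -c "
from h import *
s=load('p10_wrist.npz');P=pts(s)
S=np.concatenate([((P[...,:2]-o)@X)[...,None],((P[...,:2]-o)@Y)[...,None],P[...,2:]],-1)
b=S[150:205,230:280].reshape(-1,3); k=b[(b[:,2]>.138)&(b[:,2]<.152)]
print(len(k),k.mean(0).round(4),k.min(0).round(4),k.max(0).round(4))
print(s['T'].round(4))
"
```

```text
540 [0.0014 0.0003 0.1445] [-0.0107 -0.0114  0.1386] [0.0122 0.0118 0.1469]
[[ 1.127e-01  9.522e-01  2.838e-01  6.521e-01]
 [-9.936e-01  1.080e-01  3.240e-02  3.500e-02]
 [ 2.000e-04 -2.857e-01  9.583e-01  4.036e-01]
 [ 0.000e+00  0.000e+00  0.000e+00  1.000e+00]]
```

Request:
play_rows(motion=[{"delta_pos": [0.033,0.002,0.1],"delta_rot": [0,0,-0.0007],"jaw": 0.1},{"delta_pos": [0.033,0.002,0.2],"delta_rot": [0,0,-0.0007],"jaw": 0.1},{"delta_pos": [0.033,0.002,0.28],"delta_rot": [0,0,-0.0007],"jaw": 0.1},{"delta_pos": [0.033,0.002,0.28],"delta_rot": [0,0,-0.0007],"jaw": 0.1},{"delta_pos": [0.033,0.002,0.28],"delta_rot": [0,0,-0.0007],"jaw": 0.1}])

```text
time: 11.37
ee_pos: [0.5781, 0.0286, 0.1761]
tcp_rot: [0.998, 0.059, -0.002, -0.0]
contact_force: [0.8, 0.7, -0.4]
grip_width: 0.0505
```

```bash
python3 -c "
from h import *
dl((.001,0.0003,.115))
from bench import cams
s=cams.snapshot('wrist'); cv2.imwrite('pics/p11_wrist.png',s['img'][:,:,::-1])
"
```

```text
t 11.37 stage [0.0002 0.0024 0.1761] w [0.5781 0.0286 0.1761] F_stage [ 0.91  0.62 -0.44] g 0.0505 q [0.05 0.32 1.77 0.   1.05 1.5 ]
(0.001, 0.0003, 0.115) dpos [0.005 0.011 0.305] drot [-0.0003  0.0012  0.0009]
```

View pics/p11_wrist.png

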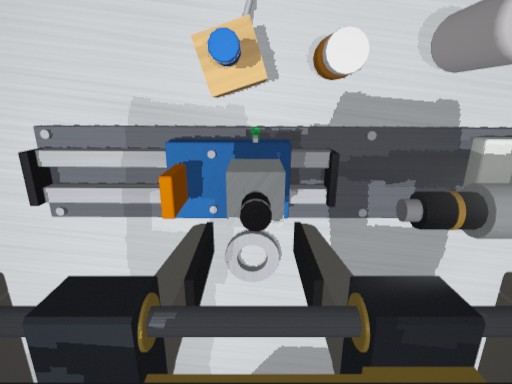

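The knob is at (256,211), midway between the fingers (209 to 300), and the pointer sits on the mark at (256,133). I'll descend now.

Request:
play_rows(motion=[{"delta_pos": [0.005,0.011,0.08],"delta_rot": [-0.0003,0.001,0.001],"jaw": 0.1},{"delta_pos": [0.005,0.011,0.16],"delta_rot": [-0.0003,0.001,0.001],"jaw": 0.1},{"delta_pos": [0.005,0.011,0.24],"delta_rot": [-0.0003,0.001,0.001],"jaw": 0.1},{"delta_pos": [0.005,0.011,0.29],"delta_rot": [-0.0003,0.001,0.001],"jaw": 0.1},{"delta_pos": [0.005,0.011,0.305],"delta_rot": [-0.0003,0.001,0.001],"jaw": 0.1},{"delta_pos": [0.005,0.011,0.305],"delta_rot": [-0.0003,0.001,0.001],"jaw": 0.1},{"delta_pos": [0.005,0.011,0.305],"delta_rot": [-0.0003,0.001,0.001],"jaw": 0.1},{"delta_pos": [0.005,0.011,0.305],"delta_rot": [-0.0003,0.001,0.001],"jaw": 0.1}])

```text
time: 12.08
ee_pos: [0.5809, 0.0265, 0.1173]
tcp_rot: [0.998, 0.057, 0.002, 0.0]
contact_force: [-0.4, -0.5, 0.4]
grip_width: 0.0507
```

```bash
python3 -c "
from h import *
dl((.001,0.0003,.115))
"
```

```text
t 12.08 stage [ 0.0027 -0.      0.1173] w [0.5809 0.0265 0.1173] F_stage [-0.44 -0.41  0.44] g 0.0507 q [ 0.04  0.39  1.82 -0.    0.93  1.5 ]
(0.001, 0.0003, 0.115) dpos [-0.008 -0.002  0.011] drot [ 0.0002 -0.001  -0.0002]
```

Request:
play_rows(motion=[{"delta_pos": [-0.008,-0.002,0.011],"delta_rot": [0,-0.001,0],"jaw": 0.1},{"delta_pos": [-0.008,-0.002,0.011],"delta_rot": [0,-0.001,0],"jaw": -0.42},{"delta_pos": [-0.008,-0.002,0.011],"delta_rot": [0,-0.001,0],"jaw": -0.42},{"delta_pos": [-0.008,-0.002,0.011],"delta_rot": [0,-0.001,0],"jaw": -0.42},{"delta_pos": [-0.008,-0.002,0.011],"delta_rot": [0,-0.001,0],"jaw": -0.45},{"delta_pos": [-0.008,-0.002,0.011],"delta_rot": [0,-0.001,0],"jaw": -0.47}])

```text
time: 12.58
ee_pos: [0.5793, 0.0267, 0.1152]
tcp_rot: [0.998, 0.057, 0.0, 0.0]
contact_force: [-0.3, -0.7, -0.3]
grip_width: 0.0246
```

```bash
python3 -c "
from h import *
dl((.001,0.0003,.115))
"
```

```text
t 12.58 stage [0.0011 0.0004 0.1152] w [0.5793 0.0267 0.1152] F_stage [-0.4  -0.64 -0.33] g 0.0246 q [ 0.04  0.4   1.82 -0.    0.93  1.5 ]
(0.001, 0.0003, 0.115) dpos [-0.001  0.     0.001] drot [ 0.0002 -0.     -0.0002]
```

Request:
play_rows(motion=[{"delta_pos": [0,0,0],"delta_rot": [0,0,0],"jaw": -0.6},{"delta_pos": [0,0,0],"delta_rot": [0,0,0],"jaw": -1},{"delta_pos": [0,0,0],"delta_rot": [0,0,0],"jaw": -1},{"delta_pos": [0,0,0],"delta_rot": [0,0,0],"jaw": -1},{"delta_pos": [0,0,0],"delta_rot": [0,0,0],"jaw": -1}])

```text
time: 13.0
ee_pos: [0.5793, 0.0267, 0.1151]
tcp_rot: [0.998, 0.057, 0.0, 0.0]
contact_force: [-0.4, 0.3, 0.6]
grip_width: 0.0233
```

```bash
python3 -c "
from h import *
s=rep();print(s['moment'].round(2))
from bench import cams
for n in ['wrist','scene']:
    s=cams.snapshot(n); cv2.imwrite(f'pics/p12_{n}.png',s['img'][:,:,::-1])
dl((.001,.0003,.145))
"
```

```text
t 13.0 stage [0.0011 0.0004 0.1151] w [0.5793 0.0267 0.1151] F_stage [-0.41  0.36  0.6 ] g 0.0233 q [ 0.04  0.4   1.82 -0.    0.93  1.5 ]
[ 0.09 -0.01 -0.1 ]
t 13.1 stage [0.0011 0.0004 0.1151] w [0.5792 0.0267 0.1151] F_stage [ 0.   -0.08  0.94] g 0.0231 q [ 0.04  0.4   1.82 -0.    0.93  1.5 ]
(0.001, 0.0003, 0.145) dpos [-0.     0.    -0.149] drot [ 0.0001  0.     -0.0002]
```

View pics/p12_wrist.png

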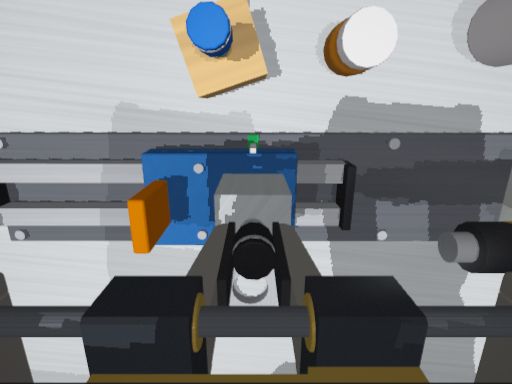

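Request:
play_rows(motion=[{"delta_pos": [0,0,-0.01],"delta_rot": [0,0,0],"jaw": -1},{"delta_pos": [0,0,-0.02],"delta_rot": [0,0,0],"jaw": -1},{"delta_pos": [0,0,-0.03],"delta_rot": [0,0,0],"jaw": -1},{"delta_pos": [0,0,-0.04],"delta_rot": [0,0,0],"jaw": -1},{"delta_pos": [0,0,-0.05],"delta_rot": [0,0,0],"jaw": -1},{"delta_pos": [0,0,-0.05],"delta_rot": [0,0,0],"jaw": -1}])

```text
time: 13.6
ee_pos: [0.5795, 0.0267, 0.1257]
tcp_rot: [0.998, 0.057, 0.0, 0.0]
contact_force: [-0.1, 0.4, -1.9]
grip_width: 0.023
```

```bash
python3 -c "
from h import *
s=rep();print(s['moment'].round(2))
from bench import cams
s=cams.snapshot('wrist'); np.savez('p13_wrist.npz',**s); cv2.imwrite('pics/p13_wrist.png',s['img'][:,:,::-1])
dl((.001,.0003,.145))
"
```

```text
t 13.6 stage [0.0014 0.0004 0.1257] w [0.5795 0.0267 0.1257] F_stage [-0.07  0.45 -1.86] g 0.023 q [ 0.04  0.38  1.81 -0.    0.95  1.5 ]
[ 0.05  0.04 -0.07]
t 13.65 stage [0.0013 0.0004 0.1254] w [0.5794 0.0267 0.1254] F_stage [-0.06 -0.42 -2.1 ] g 0.0232 q [ 0.04  0.38  1.81 -0.    0.95  1.5 ]
(0.001, 0.0003, 0.145) dpos [-0.001  0.    -0.098] drot [ 0.0002 -0.0002 -0.0002]
```

View pics/p13_wrist.png

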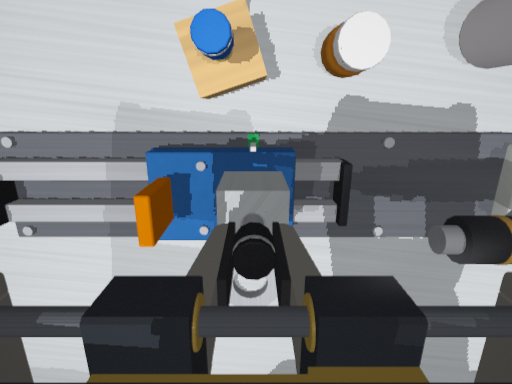

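Request:
play_rows(motion=[{"delta_pos": [-0.001,0,-0.015],"delta_rot": [0,0,0],"jaw": -1},{"delta_pos": [-0.001,0,-0.03],"delta_rot": [0,0,0],"jaw": -1},{"delta_pos": [-0.001,0,-0.045],"delta_rot": [0,0,0],"jaw": -1},{"delta_pos": [-0.001,0,-0.06],"delta_rot": [0,0,0],"jaw": -1},{"delta_pos": [-0.001,0,-0.075],"delta_rot": [0,0,0],"jaw": -1},{"delta_pos": [-0.001,0,-0.09],"delta_rot": [0,0,0],"jaw": -1},{"delta_pos": [-0.001,0,-0.098],"delta_rot": [0,0,0],"jaw": -1},{"delta_pos": [-0.001,0,-0.098],"delta_rot": [0,0,0],"jaw": -1},{"delta_pos": [-0.001,0,-0.098],"delta_rot": [0,0,0],"jaw": -1},{"delta_pos": [-0.001,0,-0.098],"delta_rot": [0,0,0],"jaw": -1}])

```text
time: 14.48
ee_pos: [0.5791, 0.0267, 0.1449]
tcp_rot: [0.998, 0.057, 0.0, 0.0]
contact_force: [0.1, -0.3, -1.5]
grip_width: 0.0235
```

```bash
python3 -c "
from h import *
s=rep();print(s['moment'].round(2))
from bench import cams
for n in ('wrist','scene'):
    s=cams.snapshot(n); np.savez(f'p14_{n}.npz',**s); cv2.imwrite(f'pics/p14_{n}.png',s['img'][:,:,::-1])
    r=(180,320,110,230) if n=='wrist' else (190,300,150,250)
    cv2.imwrite(f'pics/p14z_{n}.png',cv2.resize(s['img'][r[2]:r[3],r[0]:r[1],::-1],None,fx=5,fy=5,interpolation=cv2.INTER_CUBIC))
rep()
"
```

```text
t 14.48 stage [0.001  0.0004 0.1449] w [0.5791 0.0267 0.1449] F_stage [ 0.09 -0.27 -1.49] g 0.0235 q [ 0.04  0.36  1.8  -0.    0.99  1.5 ]
[-0.01 -0.03  0.05]
t 14.58 stage [0.001  0.0004 0.1448] w [0.5791 0.0267 0.1448] F_stage [-0.36 -0.34 -1.75] g 0.0233 q [ 0.04  0.36  1.8  -0.    0.99  1.5 ]
```

View pics/p14z_wrist.png

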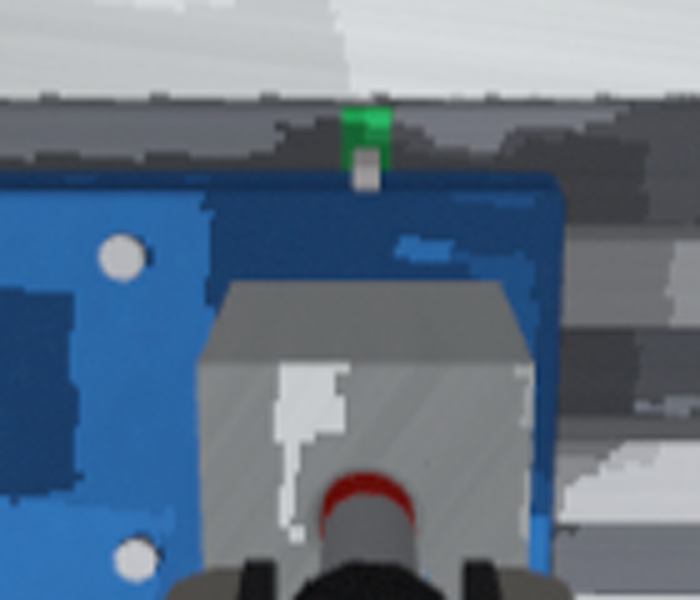

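View pics/p14z_scene.png

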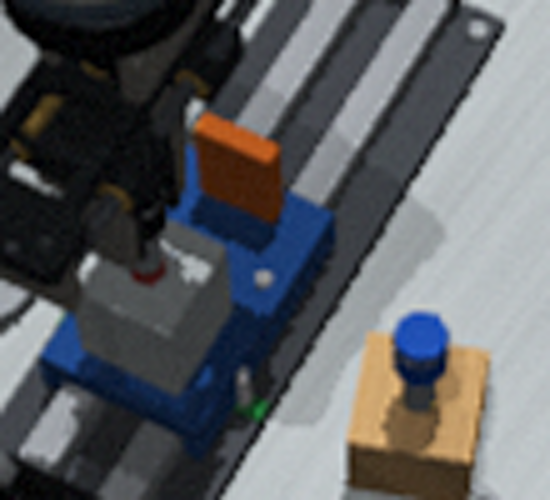

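View pics/p14_wrist.png

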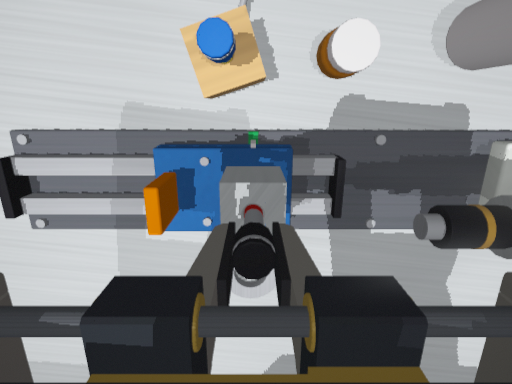

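```bash
python3 -c "
from h import *
s=load('p14_wrist.npz'); K=s['intrinsics'];T=s['T']; print(stage(T[:3,3]))
u=253
for v in range(200,214): 
    d=T[:3,:3]@np.array([(u-K[0,2])/K[0,0],-(v-K[1,2])/K[1,1],-1.]); c=stage(T[:3,3]); ds=np.array([d[:2]@X,d[:2]@Y,d[2]])
    t=(0.008-c[0])/ds[0]; print(v,s['img'][v,u],(c+ds*t).round(4),pts(s)[v,u,2].round(4))
"
```

```text
[8.08215695e-02 2.70441769e-04 3.15004459e-01]
200 [123 126 128] [0.008  0.0004 0.0954] 0.1052
201 [123 127 129] [0.008  0.0004 0.0978] 0.1047
202 [121 124 126] [0.008  0.0004 0.1003] 0.1059
203 [111 114 116] [0.008  0.0004 0.1026] 0.1047
204 [103  70  70] [0.008  0.0004 0.105 ] 0.1028
205 [102  14  12] [0.008  0.0004 0.1072] 0.1057
206 [102  12   8] [0.008  0.0004 0.1095] 0.1066
207 [102  13   8] [0.008  0.0004 0.1117] 0.1087
208 [104  43  43] [0.008  0.0004 0.1138] 0.1102
209 [95 79 81] [0.008  0.0004 0.1159] 0.1124
210 [89 90 93] [0.008  0.0004 0.118 ] 0.1155
211 [88 90 93] [0.008  0.0004 0.12  ] 0.1165
212 [90 91 94] [0.008  0.0004 0.122 ] 0.1179
213 [89 90 93] [0.008  0.0004 0.124 ] 0.1204
```

```bash
python3 -c "
from h import *
rep()
from bench import sign_off
print(sign_off()); rep()
"
```

```text
t 14.58 stage [0.001  0.0004 0.1448] w [0.5791 0.0267 0.1448] F_stage [-0.36 -0.34 -1.75] g 0.0233 q [ 0.04  0.36  1.8  -0.    0.99  1.5 ]
the job is handed in; nothing more can be done
None
the job is handed in; nothing more can be done
```

The carriage is at the station and the rod is held with its red band at the bore mouth. I handed the job in at 14.6 s; no verdict is given, so these are my own checks.

**Carriage:** I pushed it by the orange tab with shut fingers. The first push left it about 4 mm short of the seat, which the pointer and green mark showed in the wrist camera. I went back and nudged it the rest of the way. The last wrist picture shows the pointer on the green mark, within about 0.5 mm. I did not feel a clear detent snap at the end, so the seating rests on the pictures.

**Rod:** I gripped the black knob (opening 23.3 mm) and the sideways force stayed below 1 N. The TCP rose 29.7 mm straight up, and only the rod's weight, about 2 N, showed on the wrist. There was no sign of jamming or slipping, and the tool stayed vertical.

**Band height:** The checks do not fully agree. Depth readings put the top of the red about 5.5 mm above the bore mouth. A ray cast gave about 9 mm, but it shifts about 3 mm for each 1 mm of sideways error. The expected value is 6 mm and the measured lift fits that, so I left it there.

**Bystanders:** Nothing touched them as far as I could tell. They looked undisturbed in the later pictures, though I did not measure them.

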